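# Index the vial shuttle at the dosing post and start

## Task

Push the vial shuttle along its rail by its upright plate until its spring pin clicks down into the notch of the clip that has the dosing post, and leave it seated there. Then press the round start key on the control pad and let it come back up. Do not pull up the shuttle's pin, do not press the key before the shuttle is seated, and leave the other things on the bench where they are.

Things in the scene. Friction and masses are not known exactly. Their poses are not given: they have to be found in the camera images.
- rail: Fixed straight aluminium slide rail lying on the bench, 420 mm long, 60 mm wide at the foot, 20 mm high, with a 30 mm high grey end block at each end. Origin: centre of its underside, on the bench. Its y axis runs along the rail, the way joint shuttle grows (roughly the robot's left); its -x side faces the robot. It carries the grey plastic shuttle and two steel detent clips.
- shuttle (a joint): Travel of the shuttle along the rail's y axis, in m: 0 at one end, 0.27 at the other; it starts between 0 and 0.055, before both clips. The shuttle's centre lies at rail y = value - 0.145. It cannot leave the rail. It slides with about 2 N of friction.
- push_plate (a point): Middle (75 mm from the rail's centre line, 42 mm above the bench) of the shuttle's push plate: an upright grey plate square to the rail on the robot's side, 6 mm thick along the rail, free from 35 to 105 mm from the rail's centre line and from 22 to 62 mm above the bench. Push its broad face along the rail with the side of a closed finger.
- shuttle_mark (a point): Point of the shuttle on the rail's centre line, exactly under its index pin, 22 mm above the bench; seated, it lies over load_clip_seat. The shuttle's grey deck is 70 mm across x 80 mm along the rail, centred here, its top 46 mm above the bench; two fixed capped vials on it reach 88 mm.
- index_pin (a joint): Height of the shuttle's spring index pin, in m: 0 when down (on plain rail or in a notch), about 0.005 on a clip's ridge. Its black round knob, 20 mm across, stands in the middle of the deck, top 70 mm above the bench. It rises and falls by itself as the shuttle is pushed; pulling it up (over 0.009) is not allowed.
- load_clip_seat (a point): Middle of the notch of the target clip (the one with the post), on the rail's centre line, 22 mm above the bench. The pin meets the first ridge 18 mm before the notch: the push rises to about 10 N, falls to nothing past the crest (9 mm before), and from about 5 mm before the shuttle snaps into the notch by itself. The push rises again if it is pushed on out of the notch. A shuttle pushed past may be pushed back.
- load_clip: The target clip: a 30 mm long steel saddle over the rail with two cross ridges 9 mm either side of its notch. It alone has the dosing post: 14 mm across, beyond the rail, 68 mm from its centre line, 124 mm high, with an arm at the top towards the rail that ends 30 mm from the centre line; nozzle's end 98 mm above the bench. Origin: on the bench under the notch; axes as the rail's.
- rinse_clip_seat (a point): The same point of the other clip, which has the same saddle, ridges and forces but no post. It may lie before the target (then push the shuttle through it and on) or beyond it.
- start_key (a joint): Press of the round start key, in m: 0 up, 0.006 fully in. A spring brings it back; fully in takes about 5 N. It counts as pressed above 0.004.
- start_key_top (a point): Centre of the top of the round white key, 28 mm across, in a black housing on the control pad: a fixed low grey box, 110 x 100 x 26 mm, on the robot's right. Press straight down.
- vial_a: Loose small clear capped vial, 22 mm across, 36 mm high, between robot and rail. Origin: centre of its foot. Leave alone.
- vial_b: Loose small amber capped vial, 22 mm across, 36 mm high, between robot and rail. Origin: centre of its foot. Leave alone.
- buffer_bottle: Loose clear jar, 68 mm across, 100 mm high, beyond the rail. Origin: centre of its foot. Leave alone.
- waste_jar: Loose amber jar, 64 mm across, 85 mm high, beyond the rail. Origin: centre of its foot. Leave alone.
- tip_box: Loose box of pipette tips, 85 x 120 x 50 mm, beyond the control pad. Origin: centre of its underside. Leave alone.
- spatula: Loose steel lab spoon, 160 mm long, lying between robot and control pad. Origin: under its middle. Leave alone.
Things that resemble listed ones, but are neither listed nor needed, are in the scene too. Leave any green look-alike of the part that bears start_key alone.

How it is judged:
By the outcome, as a careful person would: the job done as asked, in the order asked, and still so for the second after the job is handed in, with the robot touching nothing.
It also fails if it takes over 54 s, if anything falls off the work surface, if the arm or the gripper's body presses on something with over 40 N, if the wrist force passes 120 N, or if a joint passes its speed limit or range.

## Robot

A 6-joint arm with a two-finger parallel gripper is mounted at the origin on the work surface. World frame = base frame: x ahead of the robot, y to its left, z up, the work surface at z = 0. Lengths are in m, angles in rad, forces in N, time in s.
With the tool pointing down it reaches from about 0.375 to 0.9 m from the base axis. Payload 3.1 kg.
Tool frame: the origin (TCP) lies midway between the tips of the shut fingers; the grasp point (between the pads) lies 19 mm behind it; z points along the fingers, x is the direction in which the jaws open and shut, and the axes are right-handed (so a half turn about z gives the same grasp; the last joint's range is limited). The gripper opens to 87 mm and grips with 3 to 60 N. Pads are 19 mm wide; open, the fingers measure 117 mm over their backs; the gripper's body (75 mm by 190 mm) begins 51 mm behind the grasp point.
Start: joints at [-1.365, 0.527, 1.433, -0, 1.181, -0.178], TCP at [0.235, -0.579, 0.223] pointing down, gripper open.
Joint ranges: [-3.08, 3.08], [-0.75, 2.2], [0.22, 2.44], [-1.43, 4.57], [0, 2.65], [-2.85, 2.85]. Speed limits (rad/s): [2.79, 2.79, 3.14, 3.14, 3.14, 3.14].

## Interface

Orientations are given as a unit quaternion [x, y, z, w].
In Python, from rig import * gives the robot as it stands.
- The arm moves only by the tool drive_tool, never from a script. Its argument "plan" is a list of rows, each an object with "offset": the shift along the tool's x, y, z in cm, a list of three; "delta_rot": the turn, a rotation vector about the tool's x, y, z in degrees, a list of three; "jaw": the finger opening in cm, from 0 to 8.7. In form: [{"offset": [dx, dy, dz], "delta_rot": [wx, wy, wz], "jaw": jaw}, ...]. A call has exactly 8 rows; each row is the pose to reach, as a shift and turn from the pose commanded when the call began, along the tool's axes at that moment; what a row does not reach only later rows make up. A row lasts 1/12 s, in which the tool goes at most 41.7 mm and 7.16 degrees, less where a joint would pass 70% of its speed; a pose out of reach is approached as far as the arm can. A call with a gripper value outside its range is refused whole. The fingers move at their own pace and stop on an object; "squeeze" is the grip in N (left out, the last holds). Time passes only in rows, so rows that repeat a pose let the fingers close, or fill a call up. It gives the time, the measured TCP pose, the force and the opening at its end, in the units of the state.
- get_obs(): the state, without advancing time (a new reading comes with each control period).
- camera(name): name is "scene" or "top" or "wrist"; returns the picture (384x512x3 uint8, red, green, blue); there is no depth.
- calibration(name): a dict with "K" (3x3 intrinsics, pixels), "pose" (4x4, takes a point from camera to world coordinates); the wrist camera has in their place "tool_from_camera" (4x4, takes a point from camera to tool coordinates, whose origin is the TCP and whose axes are the tool frame's). Camera axes: x right, y down, z forward; pixel columns grow to the right and rows downward; lengths in m; the calibration is good to about 2 mm. A picture is of the moment at which its call begins: read the wrist's pose just before it. calibration takes no time and is no camera call.
- hand_in(): hands the job in, once; it reports no verdict.
The state is a dict: "time": time; "q": joint angles; "joint_velocities": joint speeds; "joint_torque": joint torques, N m; "position": TCP position; "tool_rot": TCP orientation; "ft_force": force on the tool from outside, world axes, zero at the start; "moment": the same for the moment, N m; "grip_width": finger opening in m.
Only numpy, scipy, OpenCV 4.12 (cv2) and the standard library are available. Lean on these libraries where they do the work, as an engineer would, in place of code of your own. Each camera call takes 0.05 s, during which the arm holds its last target.

## Working session

There is one attempt and no reset: what is moved stays moved. The work goes in short steps, Python scripts to look and compute and a tool call to move; the robot and the scene stay as the last step left them, time stands still between calls to the robot, and variables do not carry over. Pictures are saved under pics/ and viewed, and the job is handed in when it is done.

Besides the shell and the picture viewer there is one more tool, called as name(argument=value, ...), one argument or row to a line, values as JSON. drive_tool: Moves the arm, as the interface text tells. Its arguments: {"type":"object","properties":{"plan":{"type":"array","items":{"type":"object","properties":{"offset":{"type":"array","items":{"type":"number"}},"delta_rot":{"type":"array","items":{"type":"number"}},"jaw":{"type":"number"}}}},"squeeze":{"type":"number"}},"required":["plan"]}

```bash
mkdir -p pics; python3 - <<'E'
from rig import *
import cv2
o=get_obs(); print(o)
for n in("scene","top"):
    cv2.imwrite(f"pics/{n}0.png",cv2.cvtColor(camera(n),cv2.COLOR_RGB2BGR)); print(n,calibration(n))
E
```

```text
{'time': 0.0, 'q': array([-1.36452233e+00,  5.28462257e-01,  1.43388668e+00,  5.21650913e-06,
        1.18139065e+00, -1.78498641e-01]), 'joint_velocities': array([-1.94917140e-03,  1.62815257e-03, -5.70065691e-05,  5.50380351e-04,
        4.99468676e-04,  1.18928501e-03]), 'joint_torque': array([-4.20267752e-04, -4.40047002e+01, -1.76592278e+01,  6.33082073e-02,
        5.82564413e-02, -1.65262727e-04]), 'position': array([ 0.23447176, -0.57857128,  0.221579  ]), 'tool_rot': array([ 8.29260207e-01, -5.58861662e-01, -7.67841888e-04, -7.50170176e-04]), 'ft_force': array([-0.19207495, -0.04190665,  1.13911481]), 'moment': array([ 0.02439717, -0.01730846,  0.01474976]), 'grip_width': 0.0873957738872165}
scene {'K': array([[378.5755625 ,   0.        , 250.55190918],
       [  0.        , 378.5755625 , 193.19059769],
       [  0.        ,   0.        ,   1.        ]]), 'pose': array([[ 0.43418899,  0.74065636, -0.51274563,  1.02928482],
       [ 0.90066063, -0.34615979,  0.26264773, -0.4237389 ],
       [ 0.0170398 , -0.57584855, -0.81737879,  0.85601697],
       [ 0.        ,  0.        ,  0.        ,  1.        ]])}
top {'K': array([[436.98177619,   0.        , 259.8311551 ],
       [  0.        , 436.98177619, 189.10999882],
       [  0.        ,   0.        ,   1.        ]]), 'pose': array([[-0.01815792, -0.9978875 ,  0.06237658,  0.45255902],
       [-0.99965648,  0.01694001, -0.0199988 , -0.14596762],
       [ 0.01889989, -0.06271829, -0.9978523 ,  1.41086598],
       [ 0.        ,  0.        ,  0.        ,  1.        ]])}
```

View pics/scene0.png

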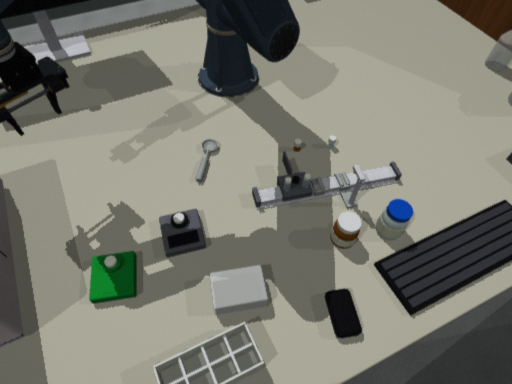

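View pics/top0.png

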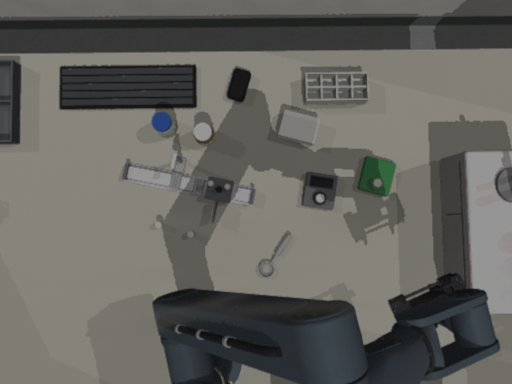

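```bash
python3 - <<'E'
import cv2
a=cv2.imread("pics/scene0.png")[125:225,240:410]; cv2.imwrite("pics/s_crop.png",cv2.resize(a,None,fx=4.7,fy=4.7,interpolation=cv2.INTER_CUBIC))
a=cv2.imread("pics/top0.png")[145:255,115:265]; cv2.imwrite("pics/t_crop.png",cv2.convertScaleAbs(cv2.resize(a,None,fx=5,fy=5,interpolation=cv2.INTER_CUBIC),alpha=1.4))
a=cv2.imread("pics/top0.png")[150:220,290:410]; b=cv2.resize(a,None,fx=5,fy=5,interpolation=cv2.INTER_CUBIC);cv2.imwrite("pics/k_crop.png",b)
E
```

```text
(no output)
```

View pics/s_crop.png

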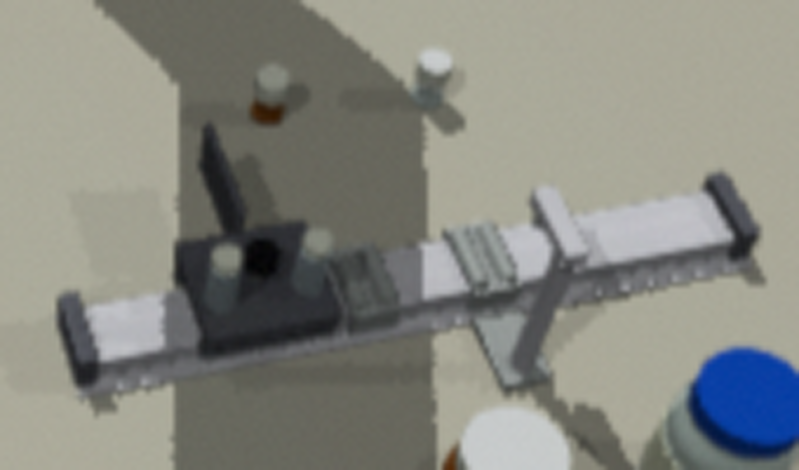

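View pics/t_crop.png

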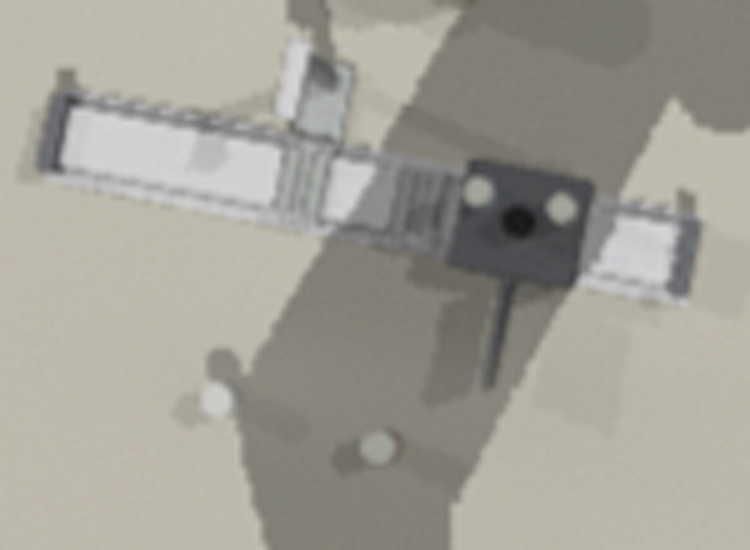

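View pics/k_crop.png

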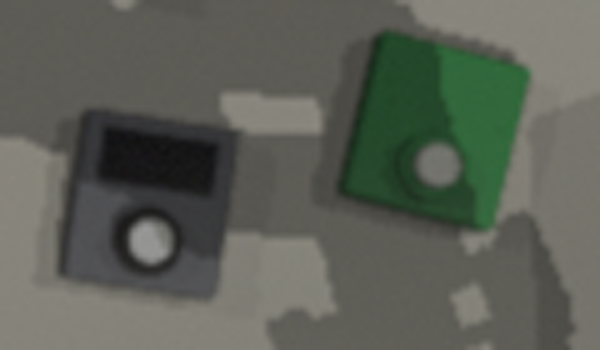

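```bash
cat > h.py <<'E'
from rig import *
import numpy as np
def ray(n,uv,z):
    c=calibration(n);d=c["pose"][:3,:3]@np.linalg.solve(c["K"],[uv[0],uv[1],1]);o=c["pose"][:3,3]
    return o+d*(z-o[2])/d[2]
def proj(n,p):
    c=calibration(n);q=c["K"]@(c["pose"][:3,:3].T@(np.asarray(p)-c["pose"][:3,3]));return q[:2]/q[2]
def tri(u1,u2):
    A=[];b=[]
    for n,uv in(("top",u1),("scene",u2)):
        c=calibration(n);d=c["pose"][:3,:3]@np.linalg.solve(c["K"],[uv[0],uv[1],1]);d/=np.linalg.norm(d);P=np.eye(3)-np.outer(d,d);A.append(P);b.append(P@c["pose"][:3,3])
    return np.linalg.lstsq(np.vstack(A),np.hstack(b),rcond=None)[0]
E
python3 - <<'E'
from h import *
np.set_printoptions(precision=4,suppress=True)
T=lambda x,y:((x+.5)/5-.5+115,(y+.5)/5-.5+145)
S=lambda x,y:((x+.5)/4.7-.5+240,(y+.5)/4.7-.5+125)
K=lambda x,y:((x+.5)/5-.5+290,(y+.5)/5-.5+150)
L=ray("top",T(43,132),.03);R=ray("top",T(695,259),.03);print("ends",L,R,np.linalg.norm(L-R))
Ls=ray("scene",S(735,210),.03);Rs=ray("scene",S(76,335),.03);print("scene ends",Ls,Rs)
ydir=(L-R)[:2];ydir/=np.linalg.norm(ydir);xdir=np.array([ydir[1],-ydir[0]]);c=(L+R)[:2]/2
print("c",c,"ydir",ydir,np.degrees(np.arctan2(ydir[1],ydir[0])))
def loc(p):d=p[:2]-c;return np.array([d@xdir,d@ydir])
for nm,p in dict(knobT=ray("top",T(518,222),.07),knobS=ray("scene",S(262,255),.07),loadT=ray("top",T(304,185),.024),loadS=ray("scene",S(480,257),.024),rinT=ray("top",T(424,203),.024),rinS=ray("scene",S(368,290),.024),pl0=ray("top",T(512,285),.062),pl1=ray("top",T(488,388),.062),plS=ray("scene",S(210,125),.062),
 keyT=ray("top",K(150,240),.035),keyS=ray("scene",(180,217),.035),va=ray("top",T(216,400),.036),vb=ray("top",T(380,447),.036),vaS=ray("scene",S(434,62),.036),vbS=ray("scene",S(272,80),.036)).items(): print(nm,p,loc(p))
print("keytri",tri(K(150,240),(180,217)))
E
```

```text
ends [0.6035 0.2566 0.03  ] [ 0.5161 -0.1535  0.03  ] 0.41930127216698737
scene ends [0.6104 0.2487 0.03  ] [ 0.5249 -0.1495  0.03  ]
c [0.5598 0.0515] ydir [0.2083 0.9781] 77.97611594600204
knobT [ 0.5389 -0.0451  0.07  ] [-0.0003 -0.0988]
knobS [ 0.5445 -0.045   0.07  ] [ 0.0052 -0.0976]
loadT [0.5677 0.0937 0.024 ] [-0.0011  0.0428]
loadS [0.572  0.0933 0.024 ] [0.0032 0.0434]
rinT [0.5549 0.0178 0.024 ] [ 0.0023 -0.034 ]
rinS [0.5646 0.0205 0.024 ] [ 0.0112 -0.0294]
pl0 [ 0.5006 -0.0403  0.062 ] [-0.0388 -0.1021]
pl1 [ 0.4375 -0.0248  0.062 ] [-0.1037 -0.1001]
plS [ 0.442  -0.0211  0.062 ] [-0.1001 -0.0956]
keyT [ 0.5085 -0.3619  0.035 ] [ 0.036  -0.4151]
keyS [ 0.505  -0.3538  0.035 ] [ 0.0309 -0.4078]
va [0.4329 0.1472 0.036 ] [-0.1441  0.0671]
vb [0.4017 0.0453 0.036 ] [-0.1533 -0.039 ]
vaS [0.436  0.1461 0.036 ] [-0.1408  0.0667]
vbS [0.4063 0.0453 0.036 ] [-0.1488 -0.0381]
keytri [ 0.5092 -0.3575  0.0436]
```

```bash
python3 - <<'E'
import cv2
a=cv2.imread("pics/scene0.png")[195:265,140:230]; cv2.imwrite("pics/ks_crop.png",cv2.resize(a,None,fx=7,fy=7,interpolation=cv2.INTER_CUBIC))
E
```

```text
(no output)
```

View pics/ks_crop.png

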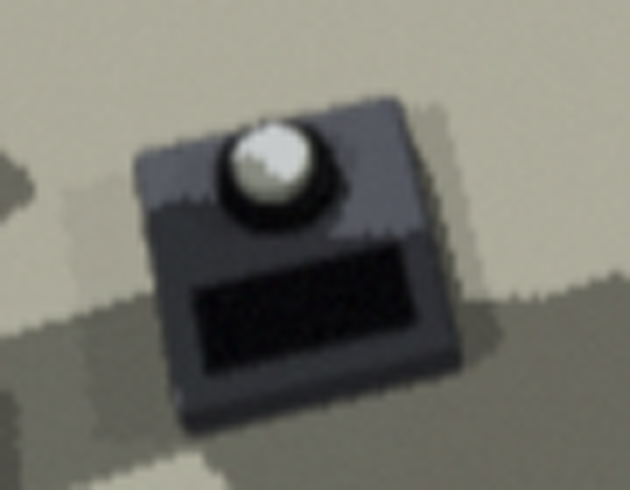

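```bash
cat >> h.py <<'E'
from scipy.spatial.transform import Rotation as Ro
C=np.array([0.5628,0.0505]);YD=np.array([0.2083,0.9781]);XD=np.array([YD[1],-YD[0]])
def W(x,y,z): p=C+x*XD+y*YD; return np.array([p[0],p[1],z])
def loc(p):d=np.asarray(p)[:2]-C;return d@XD,d@YD
def to(p,yaw=-102.0):
    o=get_obs();R=Ro.from_quat(o["tool_rot"]);T=Ro.from_euler("z",yaw,degrees=True)*Ro.from_euler("x",180,degrees=True)
    print("t",o["time"],"pos",o["position"].round(4),"loc",np.round(loc(o["position"]),4),"F",o["ft_force"].round(2))
    print("offset cm",(R.inv().apply(np.asarray(p)-o["position"])*100).round(2),"rot",np.degrees((R.inv()*T).as_rotvec()).round(2))
E
python3 -c "
from h import *
p=W(-.078,-.14,.2);print(p);to(p)"
```

```text
[ 0.4573462 -0.0701866  0.2      ]
t 0.1 pos [ 0.2345 -0.5786  0.2217] loc [-0.1901 -0.6838] F [0.12 0.71 0.44]
offset cm [-38.76 -39.74   2.26] rot [2.000e-02 1.100e-01 3.405e+01]
```

drive_tool(
  plan=[
    {"offset": [-3.9,-4,0],"delta_rot": [0,0,4],"jaw": 0},
    {"offset": [-38.8,-39.7,2.3],"delta_rot": [0,0,34],"jaw": 0},
    {"offset": [-38.8,-39.7,2.3],"delta_rot": [0,0,34],"jaw": 0},
    {"offset": [-38.8,-39.7,2.3],"delta_rot": [0,0,34],"jaw": 0},
    {"offset": [-38.8,-39.7,2.3],"delta_rot": [0,0,34],"jaw": 0},
    {"offset": [-38.8,-39.7,2.3],"delta_rot": [0,0,34],"jaw": 0},
    {"offset": [-38.8,-39.7,2.3],"delta_rot": [0,0,34],"jaw": 0},
    {"offset": [-38.8,-39.7,2.3],"delta_rot": [0,0,34],"jaw": 0},
  ],
)

```text
time: 0.77
position: [0.3679, -0.2729, 0.2093]
tool_rot: [-0.629, 0.777, 0.0, 0.0]
ft_force: [1.1, 0.2, 1.0]
grip_width: 0.0418
```

```bash
python3 -c "
from h import *
p=W(-.078,-.14,.2);print(p);to(p)"
```

```text
[ 0.4573462 -0.0701866  0.2      ]
t 0.7667 pos [ 0.3679 -0.2729  0.2093] loc [-0.1233 -0.3569] F [1.08 0.25 0.99]
offset cm [-21.68  -4.54   0.94] rot [0.02 0.02 0.  ]
```

drive_tool(
  plan=[
    {"offset": [-21.7,-4.5,0.9],"delta_rot": [0,0,0],"jaw": 0},
    {"offset": [-21.7,-4.5,0.9],"delta_rot": [0,0,0],"jaw": 0},
    {"offset": [-21.7,-4.5,0.9],"delta_rot": [0,0,0],"jaw": 0},
    {"offset": [-21.7,-4.5,0.9],"delta_rot": [0,0,0],"jaw": 0},
    {"offset": [-21.7,-4.5,0.9],"delta_rot": [0,0,0],"jaw": 0},
    {"offset": [-21.7,-4.5,0.9],"delta_rot": [0,0,0],"jaw": 0},
    {"offset": [-21.7,-4.5,0.9],"delta_rot": [0,0,0],"jaw": 0},
    {"offset": [-21.7,-4.5,0.9],"delta_rot": [0,0,0],"jaw": 0},
  ],
)

```text
time: 1.43
position: [0.4565, -0.0712, 0.2003]
tool_rot: [-0.631, 0.776, 0.0, -0.0]
ft_force: [-1.0, -0.1, 0.0]
grip_width: 0.0008
```

```bash
python3 - <<'E'
from h import *
import cv2
to(W(-.078,-.14,.03))
print(get_obs()["grip_width"],calibration("wrist"))
for n in ("wrist","top"):
  a=cv2.cvtColor(camera(n),cv2.COLOR_RGB2BGR); cv2.imwrite(f"pics/{n}1.png",a)
cv2.imwrite("pics/t1c.png",cv2.resize(a[145:265,115:265],None,fx=5,fy=5,interpolation=cv2.INTER_CUBIC))
E
```

```text
t 1.4333 pos [ 0.4565 -0.0712  0.2003] loc [-0.0786 -0.1412] F [-0.98 -0.07  0.04]
offset cm [-0.12 -0.07 17.03] rot [ 0.04 -0.02  0.21]
0.0008120624834195606 {'K': array([[284.56617201,   0.        , 254.64979829],
       [  0.        , 284.56617201, 191.46923958],
       [  0.        ,   0.        ,   1.        ]]), 'tool_from_camera': array([[ 9.99999723e-01,  4.43049221e-04,  5.97654363e-04,
        -3.63746893e-04],
       [-5.80649053e-04,  9.67026027e-01,  2.54676906e-01,
        -6.91276635e-02],
       [-4.65112920e-04, -2.54677182e-01,  9.67026017e-01,
        -1.61954731e-01],
       [ 0.00000000e+00,  0.00000000e+00,  0.00000000e+00,
         1.00000000e+00]])}
```

View pics/wrist1.png

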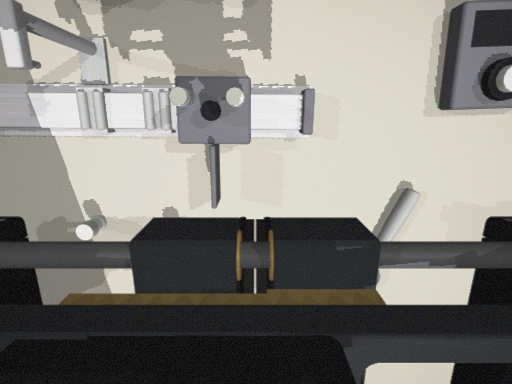

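View pics/t1c.png

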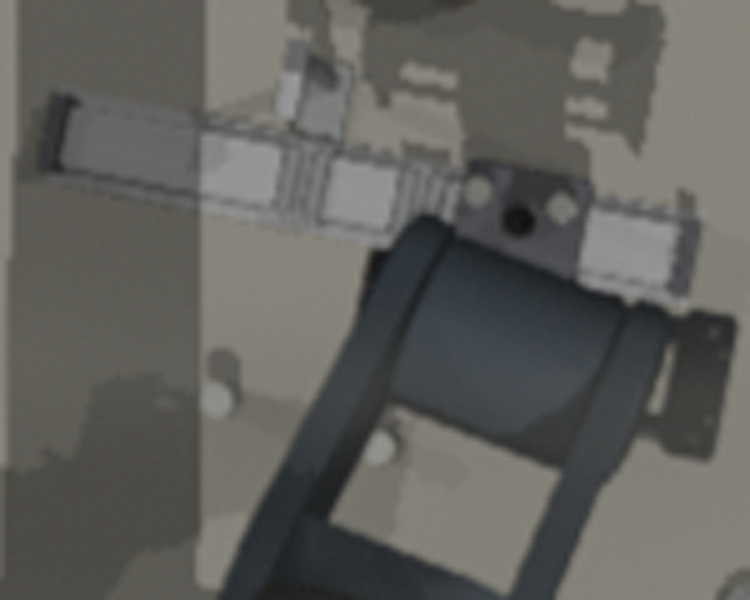

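```bash
cat >> h.py <<'E'
def wray(uv,z,o):
    c=calibration("wrist");R=Ro.from_quat(o["tool_rot"]).as_matrix();M=c["tool_from_camera"]
    d=R@M[:3,:3]@np.linalg.solve(c["K"],[uv[0],uv[1],1]);s=o["position"]+R@M[:3,3]
    return s+d*(z-s[2])/d[2]
E
python3 - <<'E'
from h import *
import cv2
a=cv2.imread("pics/wrist1.png")[60:220,0:330];cv2.imwrite("pics/w1c.png",cv2.resize(a,(792,384),interpolation=cv2.INTER_CUBIC))
o=get_obs()
for n,uv,z in (("knob",(211,110),.07),("load",(91,110),.026),("rinse",(157,110),.026),("plate tip",(216,206),.062),("plate root",(214,146),.062),("endblk",(313,111),.03),("vial_a",(85,229),.036)):
  p=wray(uv,z,o);print(n,p.round(4),np.round(loc(p),4))
E
```

```text
knob [ 0.539 -0.046  0.07 ] [-0.0032 -0.0993]
load [0.5695 0.0935 0.026 ] [-0.0024  0.0435]
rinse [0.5539 0.0202 0.026 ] [-0.0024 -0.0315]
plate tip [ 0.4392 -0.0252  0.062 ] [-0.1052 -0.0998]
plate root [ 0.5036 -0.039   0.062 ] [-0.0393 -0.0999]
endblk [ 0.5162 -0.1523  0.03  ] [-0.0033 -0.2081]
vial_a [0.4364 0.1446 0.036 ] [-0.1432  0.0657]
```

View pics/w1c.png

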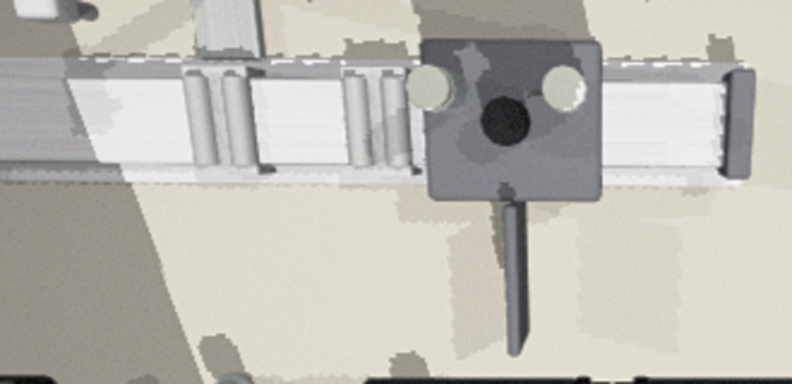

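drive_tool(
  plan=[
    {"offset": [0,0,3],"delta_rot": [0,0,0],"jaw": 0},
    {"offset": [0,0,7],"delta_rot": [0,0,0],"jaw": 0},
    {"offset": [0,0,11],"delta_rot": [0,0,0],"jaw": 0},
    {"offset": [0,0,14],"delta_rot": [0,0,0],"jaw": 0},
    {"offset": [0,0,16],"delta_rot": [0,0,0],"jaw": 0},
    {"offset": [0,0,16.9],"delta_rot": [0,0,0],"jaw": 0},
    {"offset": [0,0,16.9],"delta_rot": [0,0,0],"jaw": 0},
    {"offset": [0,0,16.9],"delta_rot": [0,0,0],"jaw": 0},
  ],
)

```text
time: 2.2
position: [0.4568, -0.073, 0.0317]
tool_rot: [-0.629, 0.777, -0.0, -0.0]
ft_force: [0.0, 0.5, 0.6]
grip_width: 0.0005
```

```bash
python3 - <<'E'
from h import *
to(W(-.078,-.1185,.031))
E
```

```text
t 2.2 pos [ 0.4568 -0.073   0.0317] loc [-0.078  -0.1429] F [0.04 0.46 0.56]
offset cm [-2.44  0.    0.07] rot [-0.   -0.   -0.05]
```

drive_tool(
  plan=[
    {"offset": [-0.7,0,0],"delta_rot": [0,0,0],"jaw": 0},
    {"offset": [-1.4,0,0],"delta_rot": [0,0,0],"jaw": 0},
    {"offset": [-2,0,0],"delta_rot": [0,0,0],"jaw": 0},
    {"offset": [-2.4,0,0],"delta_rot": [0,0,0],"jaw": 0},
    {"offset": [-2.8,0,0],"delta_rot": [0,0,0],"jaw": 0},
    {"offset": [-3.2,0,0],"delta_rot": [0,0,0],"jaw": 0},
    {"offset": [-3.6,0,0],"delta_rot": [0,0,0],"jaw": 0},
    {"offset": [-4,0,0],"delta_rot": [0,0,0],"jaw": 0},
  ],
)

```text
time: 2.87
position: [0.4652, -0.0326, 0.0318]
tool_rot: [-0.63, 0.777, -0.0, 0.0]
ft_force: [0.4, -2.5, 1.9]
grip_width: 0.0005
```

```bash
cat > look.py <<'E'
import sys
from h import *
import cv2
o=get_obs();print("t",o["time"],"loc",np.round(loc(o["position"]),4),"z",o["position"][2].round(4),"F",o["ft_force"].round(2))
a=cv2.cvtColor(camera("wrist"),cv2.COLOR_RGB2BGR);n=sys.argv[1]
cv2.imwrite(f"pics/{n}.png",a)
E
python3 look.py p1
```

```text
t 2.8667 loc [-0.0781 -0.1016] z 0.0318 F [ 0.44 -2.54  1.89]
```

View pics/p1.png

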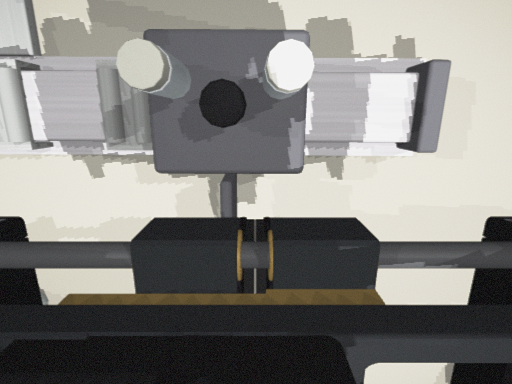

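```bash
python3 - <<'E'
from h import *
o=get_obs();p=wray((222.5,102),.07,o);k=loc(p);print(np.round(k,4),"knob-finger",k[1]-loc(o["position"])[1])
E
```

```text
[-0.0033 -0.0873] knob-finger 0.013782398714498711
```

drive_tool(
  plan=[
    {"offset": [-0.6,0,0],"delta_rot": [0,0,0],"jaw": 0},
    {"offset": [-1.2,0,0],"delta_rot": [0,0,0],"jaw": 0},
    {"offset": [-1.8,0,0],"delta_rot": [0,0,0],"jaw": 0},
    {"offset": [-2.4,0,0],"delta_rot": [0,0,0],"jaw": 0},
    {"offset": [-3.0,0,0],"delta_rot": [0,0,0],"jaw": 0},
    {"offset": [-3.6,0,0],"delta_rot": [0,0,0],"jaw": 0},
    {"offset": [-4.3,0,0],"delta_rot": [0,0,0],"jaw": 0},
    {"offset": [-5,0,0],"delta_rot": [0,0,0],"jaw": 0},
  ],
)

```text
time: 3.58
position: [0.4757, 0.0162, 0.0316]
tool_rot: [-0.63, 0.777, -0.0, -0.0]
ft_force: [0.2, -3.7, 2.0]
grip_width: 0.0004
```

drive_tool(
  plan=[
    {"offset": [-0.5,0,0],"delta_rot": [0,0,0],"jaw": 0},
    {"offset": [-1,0,0],"delta_rot": [0,0,0],"jaw": 0},
    {"offset": [-1.5,0,0],"delta_rot": [0,0,0],"jaw": 0},
    {"offset": [-2,0,0],"delta_rot": [0,0,0],"jaw": 0},
    {"offset": [-2.5,0,0],"delta_rot": [0,0,0],"jaw": 0},
    {"offset": [-3,0,0],"delta_rot": [0,0,0],"jaw": 0},
    {"offset": [-3.5,0,0],"delta_rot": [0,0,0],"jaw": 0},
    {"offset": [-4,0,0],"delta_rot": [0,0,0],"jaw": 0},
  ],
)

```text
time: 4.25
position: [0.4833, 0.0558, 0.0314]
tool_rot: [-0.63, 0.777, 0.0, -0.0]
ft_force: [-0.6, -2.0, -0.2]
grip_width: 0.0007
```

```bash
python3 look.py p2
```

```text
t 4.25 loc [-0.0789 -0.0114] z 0.0314 F [-0.56 -2.01 -0.21]
```

View pics/p2.png

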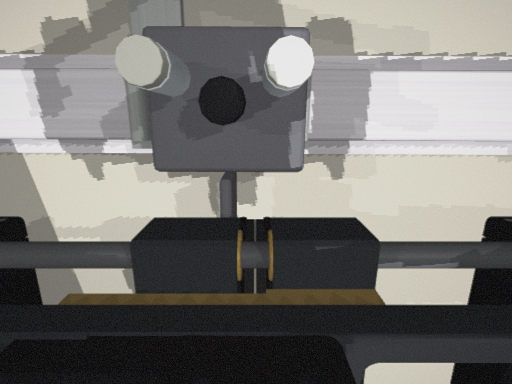

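drive_tool(
  plan=[
    {"offset": [-0.4,0,0],"delta_rot": [0,0,0],"jaw": 0},
    {"offset": [-0.8,0,0],"delta_rot": [0,0,0],"jaw": 0},
    {"offset": [-1.2,0,0],"delta_rot": [0,0,0],"jaw": 0},
    {"offset": [-1.6,0,0],"delta_rot": [0,0,0],"jaw": 0},
    {"offset": [-2,0,0],"delta_rot": [0,0,0],"jaw": 0},
    {"offset": [-2.3,0,0],"delta_rot": [0,0,0],"jaw": 0},
    {"offset": [-2.6,0,0],"delta_rot": [0,0,0],"jaw": 0},
    {"offset": [-2.9,0,0],"delta_rot": [0,0,0],"jaw": 0},
  ],
)

```text
time: 4.97
position: [0.4893, 0.0831, 0.0315]
tool_rot: [-0.63, 0.776, -0.0, -0.001]
ft_force: [-2.6, -9.1, 0.0]
grip_width: 0.0004
```

```bash
python3 look.py p3
```

```text
t 4.9667 loc [-0.0787  0.0166] z 0.0315 F [-2.57 -9.1   0.05]
```

View pics/p3.png

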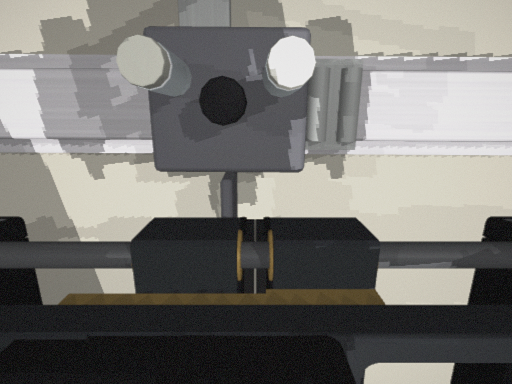

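drive_tool(
  plan=[
    {"offset": [-0.15,0,0],"delta_rot": [0,0,0],"jaw": 0},
    {"offset": [-0.3,0,0],"delta_rot": [0,0,0],"jaw": 0},
    {"offset": [-0.4,0,0],"delta_rot": [0,0,0],"jaw": 0},
    {"offset": [-0.5,0,0],"delta_rot": [0,0,0],"jaw": 0},
    {"offset": [-0.6,0,0],"delta_rot": [0,0,0],"jaw": 0},
    {"offset": [-0.7,0,0],"delta_rot": [0,0,0],"jaw": 0},
    {"offset": [-0.7,0,0],"delta_rot": [0,0,0],"jaw": 0},
    {"offset": [-0.7,0,0],"delta_rot": [0,0,0],"jaw": 0},
  ],
)

```text
time: 5.68
position: [0.4911, 0.0909, 0.0316]
tool_rot: [-0.63, 0.777, 0.0, 0.0]
ft_force: [-0.8, 0.2, -0.8]
grip_width: 0.0005
```

```bash
python3 look.py p4
```

```text
t 5.6833 loc [-0.0785  0.0245] z 0.0316 F [-0.83  0.2  -0.85]
```

View pics/p4.png

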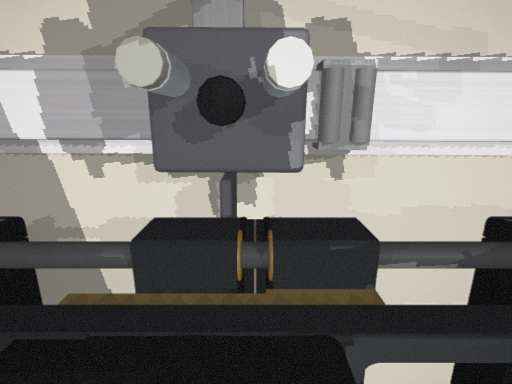

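drive_tool(
  plan=[
    {"offset": [-0.05,0,0],"delta_rot": [0,0,0],"jaw": 0},
    {"offset": [-0.1,0,0],"delta_rot": [0,0,0],"jaw": 0},
    {"offset": [-0.15,0,0],"delta_rot": [0,0,0],"jaw": 0},
    {"offset": [-0.2,0,0],"delta_rot": [0,0,0],"jaw": 0},
    {"offset": [-0.25,0,0],"delta_rot": [0,0,0],"jaw": 0},
    {"offset": [-0.25,0,0],"delta_rot": [0,0,0],"jaw": 0},
    {"offset": [-0.25,0,0],"delta_rot": [0,0,0],"jaw": 0},
    {"offset": [-0.25,0,0],"delta_rot": [0,0,0],"jaw": 0},
  ],
)

```text
time: 6.4
position: [0.492, 0.093, 0.0316]
tool_rot: [-0.63, 0.777, -0.0, 0.0]
ft_force: [0.7, 0.1, -0.3]
grip_width: 0.0002
```

```bash
python3 look.py p5
```

```text
t 6.4 loc [-0.0781  0.0268] z 0.0316 F [ 0.66  0.11 -0.34]
```

View pics/p5.png

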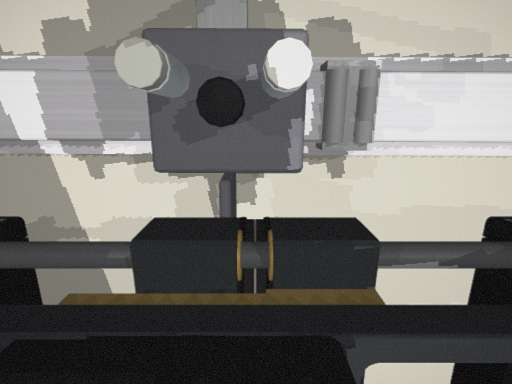

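```bash
python3 - <<'E'
from h import *
import cv2
o=get_obs()
for n in("p2","p3","p4","p5"):
  g=cv2.imread(f"pics/{n}.png",0)[70:132,190:260];m=(g<30).astype(np.uint8)
  k,l,s,c=cv2.connectedComponentsWithStats(m);i=1+np.argmax(s[1:,4]);u=c[i]+[190,70];print(n,u.round(2),s[i])
p=wray(u,.07,o);print("knob",np.round(loc(p),4),"finger",loc(o["position"]))
a=cv2.imread("pics/p5.png")[30:180,130:400];cv2.imwrite("pics/p5c.png",cv2.resize(a,None,fx=2.9,fy=2.9,interpolation=cv2.INTER_CUBIC))
for x in (336,351.5,367): print(x,np.round(loc(wray((x,104),.026,o)),4))
E
```

```text
p2 [233.11 109.21] [ 23  11  33  44 228]
p3 [220.26 105.75] [ 10   6  47  49 383]
p4 [229.52 114.14] [ 17  19  39  37 185]
p5 [221.9  116.33] [ 10  29  45  27 236]
knob [-0.0091  0.0409] finger (np.float64(-0.07824146084032021), np.float64(0.026774946536028615))
336 [-0.0022 -0.0187]
351.5 [-0.0022 -0.0274]
367 [-0.0022 -0.0362]
```

View pics/p5c.png

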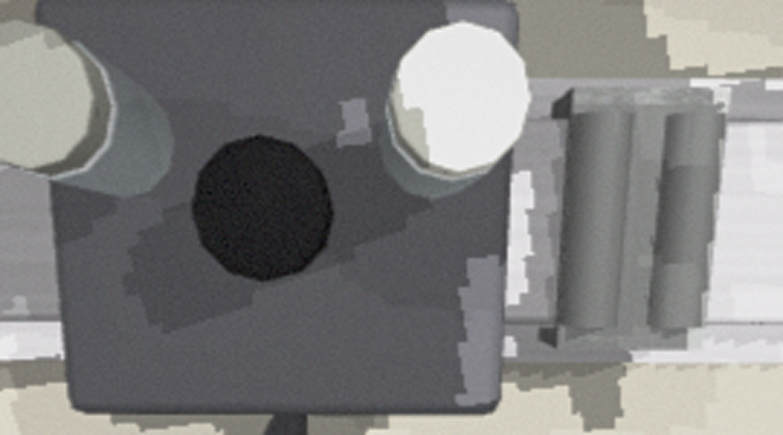

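drive_tool(
  plan=[
    {"offset": [-0.05,0,0],"delta_rot": [0,0,0],"jaw": 0},
    {"offset": [-0.1,0,0],"delta_rot": [0,0,0],"jaw": 0},
    {"offset": [-0.15,0,0],"delta_rot": [0,0,0],"jaw": 0},
    {"offset": [-0.2,0,0],"delta_rot": [0,0,0],"jaw": 0},
    {"offset": [-0.2,0,0],"delta_rot": [0,0,0],"jaw": 0},
    {"offset": [-0.2,0,0],"delta_rot": [0,0,0],"jaw": 0},
    {"offset": [-0.2,0,0],"delta_rot": [0,0,0],"jaw": 0},
    {"offset": [-0.2,0,0],"delta_rot": [0,0,0],"jaw": 0},
  ],
)

```text
time: 7.12
position: [0.492, 0.0949, 0.0315]
tool_rot: [-0.63, 0.777, 0.0, -0.0]
ft_force: [0.7, -0.1, 0.2]
grip_width: 0.0005
```

```bash
python3 look.py p6; python3 -c "
import cv2
cv2.imwrite('pics/p6c.png',cv2.resize(cv2.imread('pics/p6.png')[30:180,130:400],None,fx=2.9,fy=2.9,interpolation=cv2.INTER_CUBIC))"
```

```text
t 7.1167 loc [-0.0785  0.0286] z 0.0315 F [ 0.66 -0.11  0.24]
```

View pics/p6c.png

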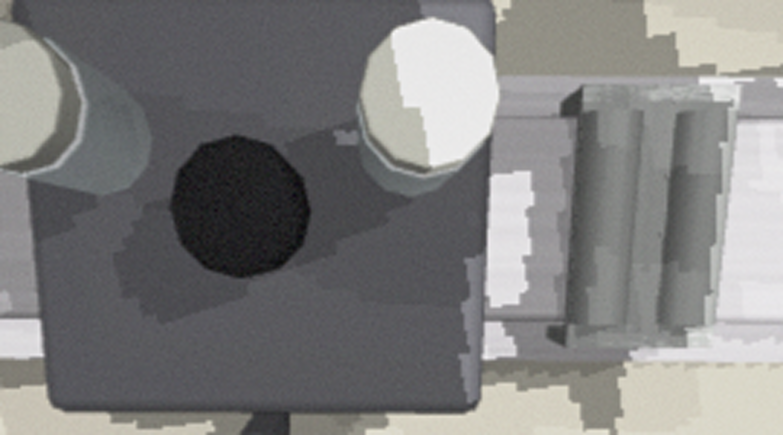

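drive_tool(
  plan=[
    {"offset": [0.5,0,0],"delta_rot": [0,0,0],"jaw": 0},
    {"offset": [1.2,0,0],"delta_rot": [0,0,0],"jaw": 0},
    {"offset": [2,0,0],"delta_rot": [0,0,0],"jaw": 0},
    {"offset": [2.5,0,-2],"delta_rot": [0,0,0],"jaw": 0},
    {"offset": [2.5,0,-6],"delta_rot": [0,0,0],"jaw": 0},
    {"offset": [2.5,0,-10],"delta_rot": [0,0,0],"jaw": 0},
    {"offset": [2.5,0,-14],"delta_rot": [0,0,0],"jaw": 0},
    {"offset": [2.5,0,-17],"delta_rot": [0,0,0],"jaw": 0},
  ],
)

```text
time: 7.83
position: [0.4872, 0.0694, 0.2045]
tool_rot: [-0.629, 0.777, -0.001, 0.001]
ft_force: [0.6, -0.2, -0.1]
grip_width: 0.0007
```

```bash
python3 look.py p7
```

```text
t 7.8333 loc [-0.0779  0.0028] z 0.2045 F [ 0.6  -0.2  -0.05]
```

View pics/p7.png

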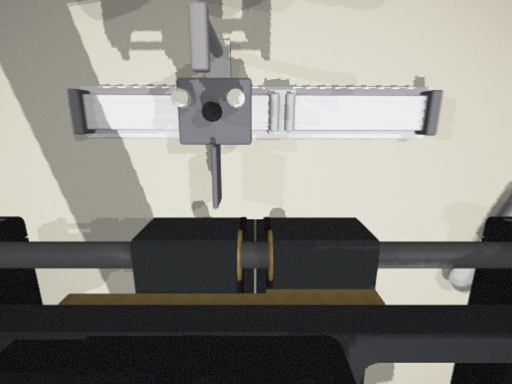

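```bash
python3 - <<'E'
from h import *
import cv2
o=get_obs()
for n,uv,z in (("knob",(211.7,111.3),.07),("deckL",(178.5,112),.046),("deckR",(251.5,112),.046),("rinse",(282.5,112),.026),("endL",(74,112),.03),("endR",(440,112),.03),("nozzle",(200,65),.11)):
  p=wray(uv,z,o);print(n,np.round(loc(p),4))
cv2.imwrite("pics/p7c.png",cv2.resize(cv2.imread("pics/p7.png")[60:220,150:330],None,fx=4.4,fy=3.7,interpolation=cv2.INTER_CUBIC))
to(np.array([.509,-.360,.2]),-102)
E
```

```text
knob [0.0016 0.0479]
deckL [0.0016 0.0881]
deckR [0.0017 0.0075]
rinse [ 0.0023 -0.0286]
endL [0.0018 0.2134]
endR [ 0.0024 -0.2106]
nozzle [0.0385 0.0507]
t 7.8833 pos [0.4907 0.0694 0.2093] loc [-0.0745  0.0035] F [ 1.22 -0.04  2.1 ]
offset cm [ 41.63 -10.69   1.  ] rot [-0.76  0.09  0.02]
```

View pics/p7c.png

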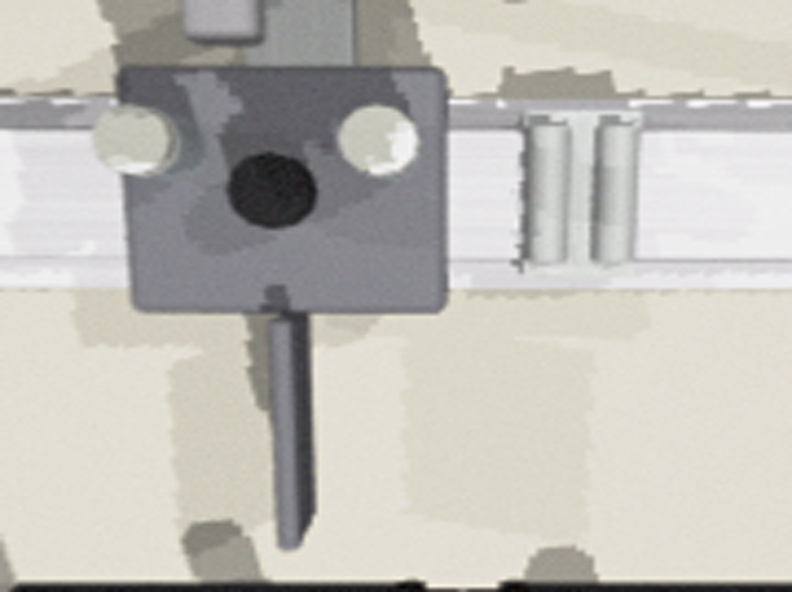

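drive_tool(
  plan=[
    {"offset": [3.5,0,0],"delta_rot": [0,0,0],"jaw": 0},
    {"offset": [7.5,0,0],"delta_rot": [0,0,0],"jaw": 0},
    {"offset": [12,-0.5,0],"delta_rot": [0,0,0],"jaw": 0},
    {"offset": [16,-1,0],"delta_rot": [0,0,0],"jaw": 0},
    {"offset": [20,-1.5,0],"delta_rot": [0,0,0],"jaw": 0},
    {"offset": [24,-2,0],"delta_rot": [0,0,0],"jaw": 0},
    {"offset": [28,-2.5,0],"delta_rot": [0,0,0],"jaw": 0},
    {"offset": [32,-3,0],"delta_rot": [0,0,0],"jaw": 0},
  ],
)

```text
time: 8.55
position: [0.4484, -0.2512, 0.2011]
tool_rot: [-0.629, 0.777, 0.0, -0.0]
ft_force: [1.5, 0.9, 0.0]
grip_width: 0.0004
```

drive_tool(
  plan=[
    {"offset": [3.5,0,0],"delta_rot": [0,0,0],"jaw": 0},
    {"offset": [6.5,0,0],"delta_rot": [0,0,0],"jaw": 0},
    {"offset": [8.5,0,0],"delta_rot": [0,0,0],"jaw": 0},
    {"offset": [9.5,0,0],"delta_rot": [0,0,0],"jaw": 0},
    {"offset": [9.5,0,0],"delta_rot": [0,0,0],"jaw": 0},
    {"offset": [9.5,0,0],"delta_rot": [0,0,0],"jaw": 0},
    {"offset": [9.5,0,0],"delta_rot": [0,0,0],"jaw": 0},
    {"offset": [9.5,0,0],"delta_rot": [0,0,0],"jaw": 0},
  ],
)

```text
time: 9.22
position: [0.4303, -0.34, 0.2014]
tool_rot: [-0.63, 0.776, 0.001, 0.0]
ft_force: [-0.0, 0.1, -0.1]
grip_width: 0.0007
```

```bash
python3 look.py k1; python3 - <<'E'
from h import *
import cv2
cv2.imwrite("pics/top2.png",cv2.resize(cv2.cvtColor(camera("top"),cv2.COLOR_RGB2BGR)[110:260,105:265],None,fx=4,fy=4,interpolation=cv2.INTER_CUBIC))
E
```

```text
t 9.2167 loc [-0.0483 -0.4096] z 0.2014 F [-0.03  0.06 -0.14]
```

View pics/k1.png

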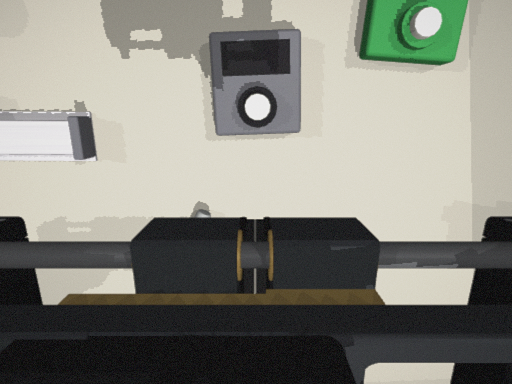

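View pics/top2.png

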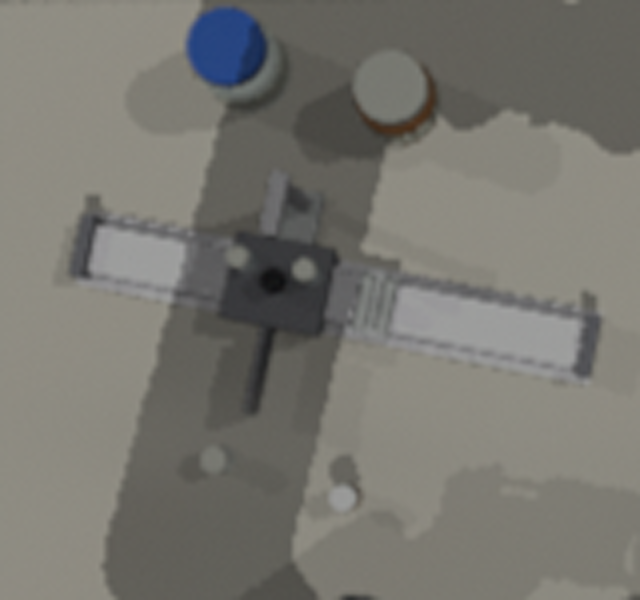

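```bash
python3 - <<'E'
from h import *
import cv2
T=lambda x,y:((x+.5)/4-.5+105,(y+.5)/4-.5+110)
print("knob",np.round(loc(ray("top",T(273,279),.07)),4),"rinse",np.round(loc(ray("top",T(374,303),.026)),4),"ends",[np.round(loc(ray("top",T(*p),.03)),4) for p in((80,245),(592,346))])
o=get_obs()
for z in (.035,.04,.045): print(z,wray((258,106),z,o).round(4))
to(wray((258,106),.038,o)*[1,1,0]+[0,0,.07],-102)
E
```

```text
knob [-0.0011  0.0436] rinse [-0.0023 -0.03  ] ends [array([-0.0019,  0.2057]), array([-0.0029, -0.2061])]
0.035 [ 0.5085 -0.3602  0.035 ]
0.04 [ 0.5083 -0.3601  0.04  ]
0.045 [ 0.5082 -0.36    0.045 ]
t 9.3167 pos [ 0.4305 -0.3404  0.2016] loc [-0.048  -0.4099] F [ 0.38  0.21 -0.59]
offset cm [ 0.34 -8.03 13.16] rot [0.01 0.02 0.16]
```

drive_tool(
  plan=[
    {"offset": [0.1,-2.5,0],"delta_rot": [0,0,0],"jaw": 0},
    {"offset": [0.2,-5.5,1],"delta_rot": [0,0,0],"jaw": 0},
    {"offset": [0.3,-8,3],"delta_rot": [0,0,0],"jaw": 0},
    {"offset": [0.3,-8,6],"delta_rot": [0,0,0],"jaw": 0},
    {"offset": [0.3,-8,9],"delta_rot": [0,0,0],"jaw": 0},
    {"offset": [0.3,-8,12],"delta_rot": [0,0,0],"jaw": 0},
    {"offset": [0.3,-8,13],"delta_rot": [0,0,0],"jaw": 0},
    {"offset": [0.3,-8,13],"delta_rot": [0,0,0],"jaw": 0},
  ],
)

```text
time: 9.98
position: [0.5064, -0.3588, 0.0686]
tool_rot: [-0.63, 0.777, 0.004, -0.0]
ft_force: [-0.2, -0.4, 0.8]
grip_width: 0.0002
```

```bash
python3 look.py k2; python3 - <<'E'
from h import *
import cv2
to([.5083,-.36,.05])
cv2.imwrite("pics/k2s.png",cv2.resize(cv2.cvtColor(camera("scene"),cv2.COLOR_RGB2BGR)[170:270,130:250],None,fx=5,fy=5,interpolation=cv2.INTER_CUBIC))
E
```

```text
t 9.9833 loc [ 0.0301 -0.4121] z 0.0686 F [-0.24 -0.36  0.78]
t 10.0333 pos [ 0.5076 -0.3602  0.0708] loc [ 0.0316 -0.4133] F [0.82 0.24 0.37]
offset cm [-0.04 -0.07  2.08] rot [0.12 0.08 0.1 ]
```

View pics/k2s.png

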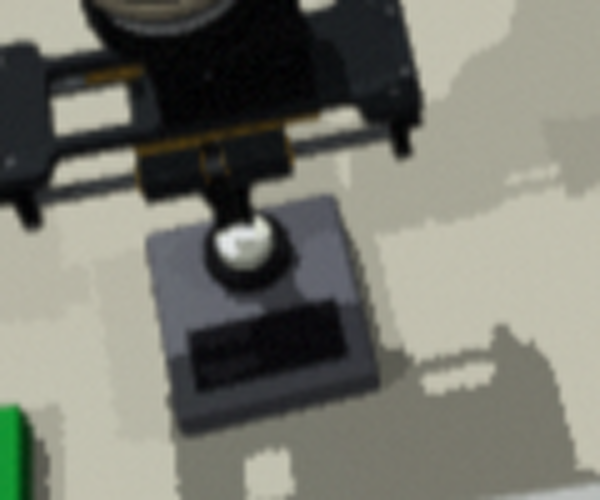

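drive_tool(
  plan=[
    {"offset": [0,0,0.4],"delta_rot": [0,0,0],"jaw": 0},
    {"offset": [0,0,0.8],"delta_rot": [0,0,0],"jaw": 0},
    {"offset": [0,0,1.2],"delta_rot": [0,0,0],"jaw": 0},
    {"offset": [0,0,1.6],"delta_rot": [0,0,0],"jaw": 0},
    {"offset": [0,0,2],"delta_rot": [0,0,0],"jaw": 0},
    {"offset": [0,0,2.2],"delta_rot": [0,0,0],"jaw": 0},
    {"offset": [0,0,2.4],"delta_rot": [0,0,0],"jaw": 0},
    {"offset": [0,0,2.4],"delta_rot": [0,0,0],"jaw": 0},
  ],
)

```text
time: 10.75
position: [0.5076, -0.3612, 0.0472]
tool_rot: [-0.63, 0.777, 0.0, -0.0]
ft_force: [-0.0, 1.6, 2.4]
grip_width: 0.0003
```

drive_tool(
  plan=[
    {"offset": [0,0,0.05],"delta_rot": [0,0,0],"jaw": 0},
    {"offset": [0,0,0.1],"delta_rot": [0,0,0],"jaw": 0},
    {"offset": [0,0,0.15],"delta_rot": [0,0,0],"jaw": 0},
    {"offset": [0,0,0.2],"delta_rot": [0,0,0],"jaw": 0},
    {"offset": [0,0,0.25],"delta_rot": [0,0,0],"jaw": 0},
    {"offset": [0,0,0.3],"delta_rot": [0,0,0],"jaw": 0},
    {"offset": [0,0,0.3],"delta_rot": [0,0,0],"jaw": 0},
    {"offset": [0,0,0.3],"delta_rot": [0,0,0],"jaw": 0},
  ],
)

```text
time: 11.42
position: [0.5077, -0.3612, 0.0446]
tool_rot: [-0.63, 0.777, 0.0, -0.0]
ft_force: [-1.7, 1.6, 3.5]
grip_width: 0.0006
```

drive_tool(
  plan=[
    {"offset": [0,0,0.05],"delta_rot": [0,0,0],"jaw": 0},
    {"offset": [0,0,0.1],"delta_rot": [0,0,0],"jaw": 0},
    {"offset": [0,0,0.15],"delta_rot": [0,0,0],"jaw": 0},
    {"offset": [0,0,0.2],"delta_rot": [0,0,0],"jaw": 0},
    {"offset": [0,0,0.25],"delta_rot": [0,0,0],"jaw": 0},
    {"offset": [0,0,0.3],"delta_rot": [0,0,0],"jaw": 0},
    {"offset": [0,0,0.3],"delta_rot": [0,0,0],"jaw": 0},
    {"offset": [0,0,0.3],"delta_rot": [0,0,0],"jaw": 0},
  ],
)

```text
time: 12.08
position: [0.5077, -0.3612, 0.0423]
tool_rot: [-0.63, 0.777, 0.0, -0.0]
ft_force: [-4.0, 1.9, 9.7]
grip_width: 0.0004
```

```bash
python3 look.py k3
```

```text
t 12.0833 loc [ 0.0319 -0.4141] z 0.0423 F [-4.01  1.91  9.72]
```

drive_tool(
  plan=[
    {"offset": [0,0,0.05],"delta_rot": [0,0,0],"jaw": 0},
    {"offset": [0,0,0.1],"delta_rot": [0,0,0],"jaw": 0},
    {"offset": [0,0,0.1],"delta_rot": [0,0,0],"jaw": 0},
    {"offset": [0,0,0.1],"delta_rot": [0,0,0],"jaw": 0},
    {"offset": [0,0,0.1],"delta_rot": [0,0,0],"jaw": 0},
    {"offset": [0,0,0.1],"delta_rot": [0,0,0],"jaw": 0},
    {"offset": [0,0,0.1],"delta_rot": [0,0,0],"jaw": 0},
    {"offset": [0,0,0.1],"delta_rot": [0,0,0],"jaw": 0},
  ],
)

```text
time: 12.8
position: [0.5077, -0.3612, 0.0423]
tool_rot: [-0.63, 0.777, -0.0, -0.0]
ft_force: [-4.2, 2.7, 13.9]
grip_width: 0.0004
```

```bash
python3 - <<'E'
from h import *
import cv2
cv2.imwrite("pics/k4s.png",cv2.resize(cv2.cvtColor(camera("scene"),cv2.COLOR_RGB2BGR)[190:260,140:230],None,fx=7,fy=7,interpolation=cv2.INTER_CUBIC))
E
```

```text
(no output)
```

View pics/k4s.png

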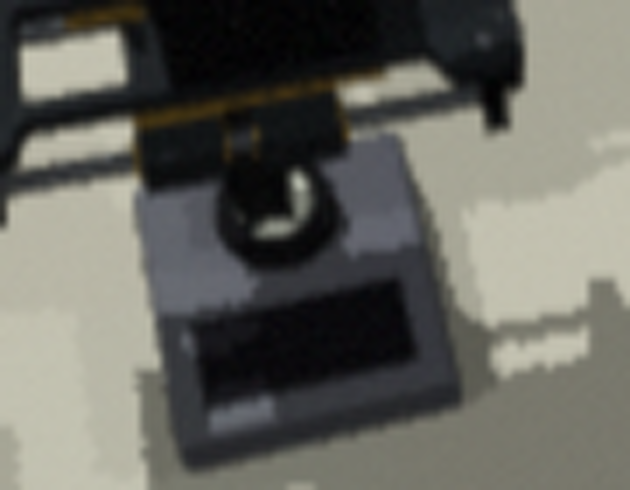

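View pics/k3.png

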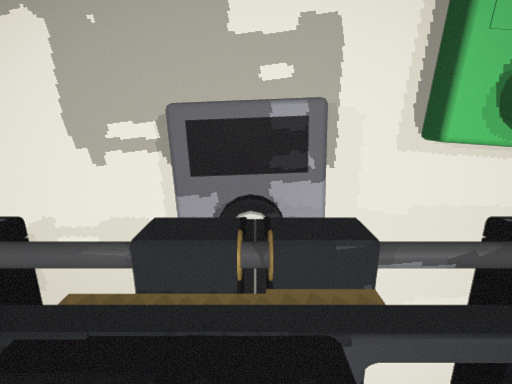

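View pics/k2.png

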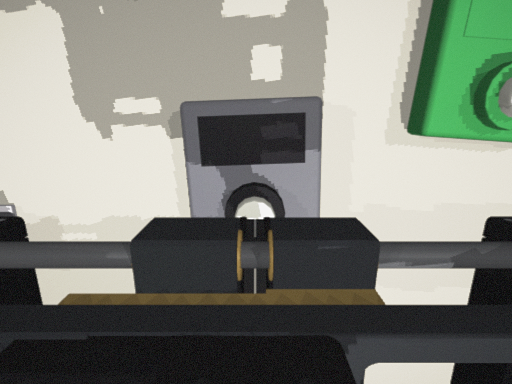

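drive_tool(
  plan=[
    {"offset": [0,0,-0.2],"delta_rot": [0,0,0],"jaw": 0},
    {"offset": [0,0,-0.3],"delta_rot": [0,0,0],"jaw": 0},
    {"offset": [0,0,-0.3],"delta_rot": [0,0,0],"jaw": 0},
    {"offset": [0,0,-0.3],"delta_rot": [0,0,0],"jaw": 0},
    {"offset": [0,0,-0.3],"delta_rot": [0,0,0],"jaw": 0},
    {"offset": [0,0,-0.3],"delta_rot": [0,0,0],"jaw": 0},
    {"offset": [0,0,-0.3],"delta_rot": [0,0,0],"jaw": 0},
    {"offset": [0,0,-0.3],"delta_rot": [0,0,0],"jaw": 0},
  ],
)

```text
time: 13.52
position: [0.5078, -0.3613, 0.0434]
tool_rot: [-0.63, 0.777, 0.0, -0.0]
ft_force: [-2.0, 1.1, 4.9]
grip_width: 0.0005
```

drive_tool(
  plan=[
    {"offset": [0,0,-0.2],"delta_rot": [0,0,0],"jaw": 0},
    {"offset": [0,0,-0.3],"delta_rot": [0,0,0],"jaw": 0},
    {"offset": [0,0,-0.3],"delta_rot": [0,0,0],"jaw": 0},
    {"offset": [0,0,-0.3],"delta_rot": [0,0,0],"jaw": 0},
    {"offset": [0,0,-0.3],"delta_rot": [0,0,0],"jaw": 0},
    {"offset": [0,0,-0.3],"delta_rot": [0,0,0],"jaw": 0},
    {"offset": [0,0,-0.3],"delta_rot": [0,0,0],"jaw": 0},
    {"offset": [0,0,-0.3],"delta_rot": [0,0,0],"jaw": 0},
  ],
)

```text
time: 14.18
position: [0.5082, -0.3616, 0.0466]
tool_rot: [-0.63, 0.777, -0.0, 0.0]
ft_force: [0.0, -0.2, 1.6]
grip_width: 0.0006
```

drive_tool(
  plan=[
    {"offset": [0,0,-0.2],"delta_rot": [0,0,0],"jaw": 0},
    {"offset": [0,0,-0.3],"delta_rot": [0,0,0],"jaw": 0},
    {"offset": [0,0,-0.3],"delta_rot": [0,0,0],"jaw": 0},
    {"offset": [0,0,-0.3],"delta_rot": [0,0,0],"jaw": 0},
    {"offset": [0,0,-0.3],"delta_rot": [0,0,0],"jaw": 0},
    {"offset": [0,0,-0.3],"delta_rot": [0,0,0],"jaw": 0},
    {"offset": [0,0,-0.3],"delta_rot": [0,0,0],"jaw": 0},
    {"offset": [0,0,-0.3],"delta_rot": [0,0,0],"jaw": 0},
  ],
)

```text
time: 14.85
position: [0.5078, -0.3613, 0.0494]
tool_rot: [-0.63, 0.777, 0.0, -0.0]
ft_force: [-0.6, -0.2, -0.6]
grip_width: 0.0003
```

drive_tool(
  plan=[
    {"offset": [0,0,-1],"delta_rot": [0,0,0],"jaw": 0},
    {"offset": [0,0,-4],"delta_rot": [0,0,0],"jaw": 0},
    {"offset": [0,2,-8],"delta_rot": [0,0,0],"jaw": 0},
    {"offset": [0,5,-12],"delta_rot": [0,0,0],"jaw": 0},
    {"offset": [0,8,-15],"delta_rot": [0,0,0],"jaw": 0},
    {"offset": [0,8,-15],"delta_rot": [0,0,0],"jaw": 0},
    {"offset": [0,8,-15],"delta_rot": [0,0,0],"jaw": 0},
    {"offset": [0,8,-15],"delta_rot": [0,0,0],"jaw": 0},
  ],
)

```text
time: 15.52
position: [0.4299, -0.3451, 0.2003]
tool_rot: [-0.629, 0.777, -0.001, 0.0]
ft_force: [-0.3, -0.6, -0.7]
grip_width: 0.0005
```

```bash
python3 look.py f1; python3 - <<'E'
from h import *
import cv2
a=cv2.cvtColor(camera("scene"),cv2.COLOR_RGB2BGR);cv2.imwrite("pics/f_scene.png",cv2.resize(a[110:300,80:420],None,fx=2.3,fy=2.3,interpolation=cv2.INTER_CUBIC))
E
```

```text
t 15.5167 loc [-0.0475 -0.4147] z 0.2003 F [-0.31 -0.61 -0.69]
```

View pics/f_scene.png

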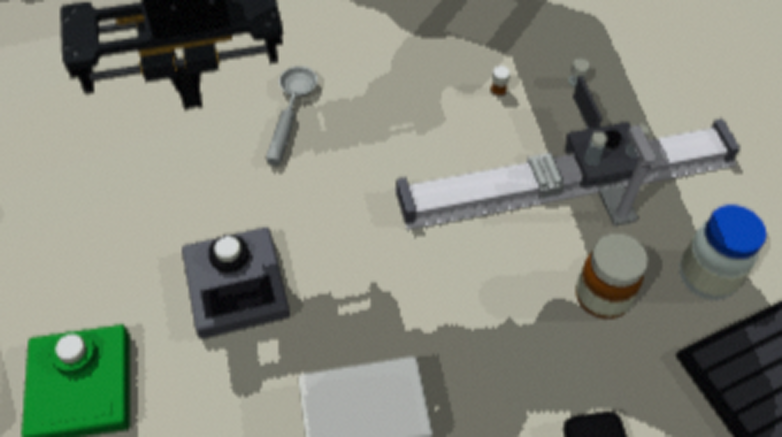

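View pics/f1.png

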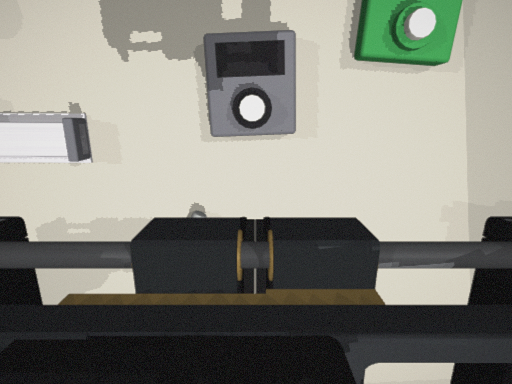

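The scene crop shows the shuttle under the dosing nozzle (about 610,145) and the key up (228,248). The vials, jars, spatula and box are where they were, and the gripper is clear of everything.

```bash
python3 -c "
from rig import *
print(hand_in())"
```

```text
the job is handed in; nothing more can be done
None
```

I pushed the shuttle by its plate through the rinse clip and into the notch of the clip with the dosing post. Then I pressed the round start key on the grey pad, let it come back up, and handed in at about 15.6 s. `hand_in` gave no verdict.

- **Shuttle:** The push rose to about 9 N on the target clip's ridge, fell to zero past the crest, and the shuttle then jumped about 3 mm ahead of the finger on its own. From the top camera the knob was at rail y 0.0436 m, within 1 mm of the notch as I had measured it at about 0.043 m. The wrist view put the knob 3–4 mm further along, but its spacing to the rinse clip (76.5 mm) agreed with the top view's measured clip spacing. I took that difference as a bias in the wrist view.
- **Key:** It met the finger at about z 0.048 m and reached a hard stop at 0.0423 m, roughly 6 mm in. The force was about 5 N just above the stop and peaked at 13.9 N on it. The finger was about 2 mm off the key's centre, so I checked that the spring force fitted a full press. After I lifted off, the force dropped to zero and the last pictures show the key up.
- **Other things:** In the last pictures the vials, jars, spatula, tip box and green look-alike are where they were by eye; I did not measure them. The gripper is clear of everything.

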